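# Nip a grooved offcut in the rack fixture with the inner knob

## Task

Set the grooved wooden block flat on the fixture's bed, lengthwise between the stop's set screw and the sprung nose and in line with the nose. Then turn only the slim inner knob clockwise until the block is pinched against the screw with about 11 newtons, the sprung nose pushed in roughly 2 mm and never bottomed out, and let go. Do not touch or turn the wide zeroed ring around the knob's foot, and leave everything else where it is.

Things in the scene. Friction and masses are not known exactly. Their poses are not given: they have to be found in the camera images.
- fixture: Fixed work-holding fixture. Origin: centre of the underside of its bed, 300 (x) x 110 (y) x 18 mm; x runs along it from the stop end to the knob end, z up. Yaw about 1.2 to 1.9 rad: knobs at the robot's left. Grey housing on the bed, 90 x 84 x 57 mm high, centred at x = +65 mm, top at z = 75; ring and knob stand on it on one vertical axis at x = +65, y = 0.
- stop: Fixed steel bar across the bed, 20 (x) x 90 (y) x 42 mm high, two bolt heads on top. Origin: centre of its underside, on the bed, at x = -112 to -108 mm of the fixture; same axes. Through it, at y = 0 and 21 mm up, goes a locked brass set screw 14 mm thick, on whose tip the block bears; it sticks out of the face at x = +10 mm by 2 to 10 mm, set differently each time and not measured.
- nose_start (a point): Fixed point where the nose's face is at the start: x = -30, y = 0, z = 39 mm of the fixture, its axes. Nose: steel disc 28 mm wide, 8 thick, on the housing's plunger, facing the stop. The knob drives it to the stop 12 mm per rad, at most 31. Sprung in the plunger: gives 1 mm per 5 N, bottoms at 4.5 mm. The first gap, nose to set screw, is 8 to 20 mm longer than the block: 4 mm off the nose is a safe place.
- knob_top (a point): Centre of the top of the slim inner knob, 129 mm above the fixture's underside: black, a bar grip 28 (x) x 13 (y) x 30 mm high on a low round foot, small white mark on top at +x. x along the bar, at the start along the fixture's x; z up. Clockwise from above tightens, at most 2.6 rad. Friction 0.25 N m, plus 0.012 N m per newton of pinch; stays where left.
- ring_mark (a point): Bold mark on the upper face of the wide outer ring, 28 mm from the knobs' axis. Ring: graduated, ribbed aluminium, 66 mm wide, 18 mm high; its upper face is 93 mm above the fixture's underside, 36 mm below the knob's top. It turns very easily and must not be touched. Its start angle varies.
- block: Loose wooden offcut, 50 (x) x 36 (y) x 42 mm high, about 55 g, the only one with a groove (12 mm wide, 8 deep) along the top, along x. Origin: centre of its underside. Starts on the table in one of three places shared with the other offcuts, yaw within 0.6 rad of ahead. Its x goes along the fixture's x, either way round.
- cube: Plain wooden offcut, a 36 mm cube; origin: centre of its underside. Leave it.
- strip: Flat wooden offcut 70 x 30 x 18 mm; origin: centre of its underside. Leave it.
- tape: Black tape measure 65 x 35 x 58 mm; leave it.
- glue: White glue bottle, 56 mm diameter, 160 mm tall; leave it.
- brush: Brush lying on the table; leave it.
- driver: Screwdriver lying on the table; leave it.
- mug: Steel mug, 80 mm wide and 85 mm tall; leave it.
- ring: The same outer ring as a body; origin on the knobs' axis at the ring's underside, 75 mm above the fixture's underside; its x points to the mark.
Things that resemble listed ones, but are neither listed nor needed, are in the scene too. What is shaped like the block but blue or pink is not meant.

How it is judged:
On the way, in this order (a step that is already met when the one before it is completed fails the run):
1. the block stands flat on the bed between stop and nose, in line, and is let go (y of block in the frame of fixture between -0.012 and 0.012 m and x of block in the frame of fixture between -0.08 and -0.045 m and z of block in the frame of fixture between 0.014 and 0.021 m and angle between the x axis of block and the x axis of fixture, either way round below 0.12 rad and angle between block's own z axis and vertical below 0.06 rad and contact force between the fingers and block below 0.2 N), for 0.2 s.
2. the block is pinched against the stop's set screw with 6 to 16 N (contact force between stop and block between 6 and 16 N), for 0.3 s.
At the end, for the whole second after the job is handed in: The block stands flat on the bed (tilt under 0.06 rad), within 12 mm of the nose's line and 0.12 rad of the fixture's x, at rest, pinched between the nose and the stop's set screw with 6 to 16 N, and the robot has let go (all of step 2 and y of block in the frame of fixture between -0.012 and 0.012 m and x of block in the frame of fixture between -0.08 and -0.045 m and z of block in the frame of fixture between 0.014 and 0.021 m and angle between the x axis of block and the x axis of fixture, either way round below 0.12 rad and angle between block's own z axis and vertical below 0.06 rad and linear speed of block below 0.01 m/s); the robot touches nothing.
It fails at once if the outer ring is touched (over 1 N) (contact force between any of the fingers, the arm and ring above 1 N).
It fails at once if the outer ring is turned (its mark moves over 2.5 mm) (distance of ring_mark from where it was at the start of the episode above 0.0025 m).
It fails at once if the nose is bottomed out: over 21 N between block and stop (contact force between stop and block above 21 N).
It fails at once if another thing is pushed over 20 mm (distance of any of cube, strip, tape, glue, brush, driver, mug from where it was at the start of the episode above 0.02 m).
It also fails if it takes over 67 s, if anything falls off the work surface, if the arm or the gripper's body presses on something with over 40 N, if the wrist force passes 120 N, or if a joint passes its speed limit or range.

## Robot

A 7-joint arm with a two-finger parallel gripper is mounted at the origin on the work surface. World frame = base frame: x ahead of the robot, y to its left, z up, the work surface at z = 0. Lengths are in m, angles in rad, forces in N, time in s.
With the tool pointing down it reaches from about 0.425 to 0.875 m from the base axis. Payload 4.7 kg.
Tool frame: the origin (TCP) lies midway between the tips of the shut fingers; the grasp point (between the pads) lies 19 mm behind it; z points along the fingers, x is the direction in which the jaws open and shut, and the axes are right-handed (so a half turn about z gives the same grasp; the last joint's range is limited). The gripper opens to 87 mm and grips with 3 to 60 N. Pads are 19 mm wide; open, the fingers measure 117 mm over their backs; the gripper's body (75 mm by 190 mm) begins 51 mm behind the grasp point.
Start: joints at [-1.237, 0.321, -0.07, 1.45, 0.023, 1.371, -0.057], TCP at [0.204, 0.617, 0.195] pointing down, gripper open.
Joint ranges: [-2.86, 2.86], [-0.3, 2.09], [-1.38, 1.24], [0.06, 2.45], [-1.56, 4.7], [0.09, 2.05], [-2.69, 2.69]. Speed limits (rad/s): [2.57, 2.57, 3.14, 3.14, 3.14, 3.14, 3.14].

## Interface

Orientations are given as a rotation vector (axis times angle).
In Python, from bench import get_state, eyes, ticket gives the robot as it stands.
- The arm moves only by the tool carry_out, never from a script. Its argument "motion" is a list of rows, each a list of 2 entries, a list of its own where there are three numbers: the shift along the world's x, y, z in m, then the turn about the world's z in rad. A call has 1 to 20 rows; each row is the pose to reach, as a shift and turn from the pose commanded when the call began; what a row does not reach only later rows make up. A row lasts 1/10 s, in which the tool goes at most 50 mm and 8.59 degrees, less where a joint would pass 70% of its speed; a pose out of reach is approached as far as the arm can. A call with a gripper value outside its range is refused whole. "grip" is the gripper command: -1 is fully open, 1 is shut, values between are in proportion, set as the call begins (left out, the last holds). The fingers move at their own pace and stop on an object; "squeeze" is the grip in N (left out, the last holds). Time passes only in rows, so rows that repeat a pose let the fingers close. It gives the time, the measured TCP pose, the force and the opening at its end, in the units of the state.
- get_state(): the state, without advancing time (a new reading comes with each control period).
- eyes.get_image(name): name is "side" or "top"; returns a dict with "pixels" (384x512x3 uint8, blue, green, red), "mtx" (3x3 intrinsics, pixels), "dist_coeffs" ([k1, k2, p1, p2, k3] as OpenCV has them; the pictures are not rectified), "extrinsics" (4x4, takes a point from camera to world coordinates). Camera axes: x right, y down, z forward; pixel columns grow to the right and rows downward; lengths in m; the calibration is good to about 2 mm. A picture is of the moment at which its call begins. There is no depth.
- ticket.close_job(): hands the job in, once; it reports no verdict.
The state is a dict: "time": time; "joint_positions": joint angles; "qd": joint speeds; "joint_torque": joint torques, N m; "position": TCP position; "tool_rot": TCP orientation; "ft_force": force on the tool from outside, world axes, zero at the start; "torque": the same for the moment, N m; "grip_width": opening from 0.0 (shut) to 1.0 (fully open).
Only numpy, scipy, OpenCV 4.12 (cv2) and the standard library are available. Lean on these libraries where they do the work, as an engineer would, in place of code of your own. Each camera call takes 0.05 s, during which the arm holds its last target. There are 200 camera calls.

## Working session

There is one attempt and no reset: what is moved stays moved. The work goes in short steps, Python scripts to look and compute and a tool call to move; the robot and the scene stay as the last step left them, time stands still between calls to the robot, and variables do not carry over. Pictures are saved under pics/ and viewed, about 8 in all and at most 12, crops included, and the job is handed in when it is done.

Besides the shell and the picture viewer there is one more tool, called after ">>>" as name(argument=value, ...), one argument or row to a line, values as JSON. carry_out: Moves the arm, as the interface text tells. Its arguments: {"type":"object","properties":{"motion":{"type":"array","items":{"type":"array"}},"grip":{"type":"number"},"squeeze":{"type":"number"}},"required":["motion"]}

```bash
mkdir -p pics; ls
cat > h.py <<'E'
import numpy as np, cv2
from bench import get_state, eyes, ticket
def snap(n):
    d=eyes.get_image(n); return d
def ray(d,uv):
    p=cv2.undistortPoints(np.array([[uv]],float),np.array(d["mtx"],float),np.array(d["dist_coeffs"],float))[0,0]
    E=np.array(d["extrinsics"]); return E[:3,3],E[:3,:3]@np.array([p[0],p[1],1])
def atz(d,uv,z):
    o,r=ray(d,uv); return o+r*(z-o[2])/r[2]
def proj(d,P):
    E=np.linalg.inv(np.array(d["extrinsics"])); r,_=cv2.Rodrigues(E[:3,:3])
    return cv2.projectPoints(np.array(P,float).reshape(-1,1,3),r,E[:3,3],np.array(d["mtx"],float),np.array(d["dist_coeffs"],float))[0][:,0]
E
python3 - <<'E'
from h import *
import pickle
D={n:snap(n) for n in("top","side")}
pickle.dump(D,open("d0.pkl","wb"))
for n in D:
    cv2.imwrite(f"pics/{n}0.png",cv2.resize(D[n]["pixels"],(800,600),interpolation=cv2.INTER_CUBIC)); print(n,np.round(D[n]["extrinsics"],3).tolist(),np.round(D[n]["mtx"],1).tolist())
s=get_state();print(s)
E
```

```text
pics
top [[0.021, -0.997, 0.075, 0.497], [-1.0, -0.02, 0.009, -0.036], [-0.007, -0.075, -0.997, 1.384], [0.0, 0.0, 0.0, 1.0]] [[387.4, 0.0, 260.8], [0.0, 387.4, 187.7], [0.0, 0.0, 1.0]]
side [[0.905, -0.294, 0.307, 0.248], [-0.426, -0.625, 0.654, -0.717], [-0.0, -0.723, -0.691, 0.835], [0.0, 0.0, 0.0, 1.0]] [[354.6, 0.0, 257.1], [0.0, 354.6, 186.2], [0.0, 0.0, 1.0]]
{'time': 0.1, 'joint_positions': array([-1.23692438,  0.3217777 , -0.07010087,  1.45156566,  0.02260899,
        1.37080435, -0.05689657]), 'qd': array([-0.00182345, -0.00044399, -0.00251715, -0.00111027,  0.00077553,
        0.0014689 , -0.00043291]), 'joint_torque': array([ 4.92714605e-05, -4.92571843e+01, -4.05557211e-01, -3.13393342e+01,
       -6.40147808e-02,  3.96600366e-02,  7.78519529e-05]), 'position': array([0.20419588, 0.61650978, 0.19374599]), 'tool_rot': array([ 2.54582666e+00,  1.83885208e+00, -2.15716059e-03]), 'ft_force': array([ 0.04089719, -0.12916233,  0.40283792]), 'torque': array([-0.05675559, -0.02013768,  0.00612219]), 'grip_width': 1.004198973349697}
```

View pics/top0.png

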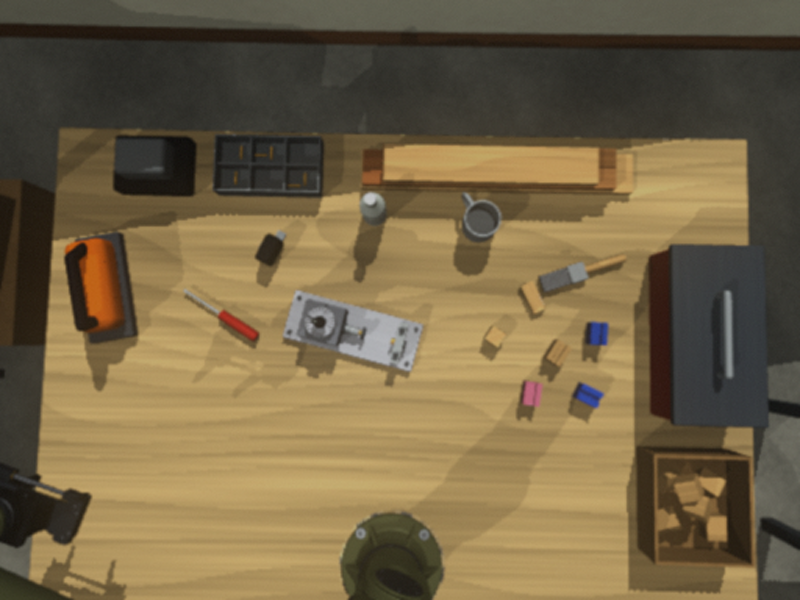

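View pics/side0.png

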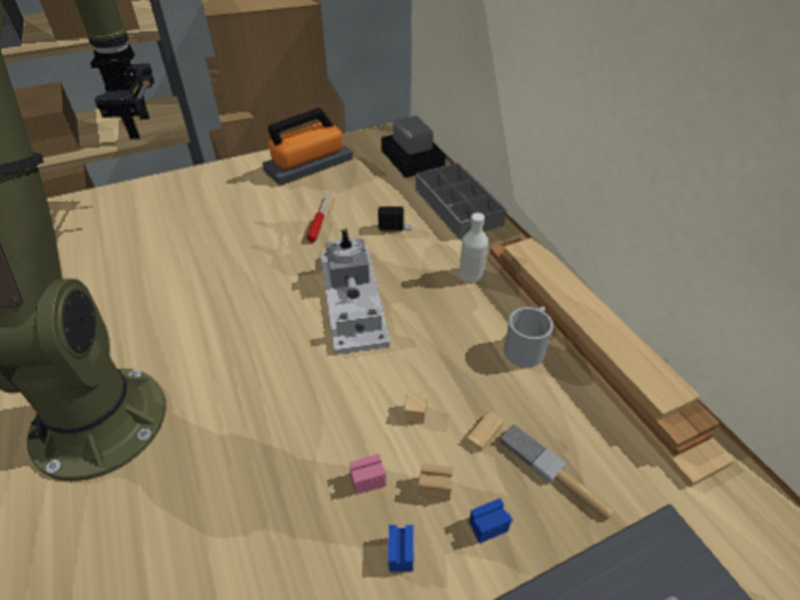

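Top view: the wooden pieces are the strip (533,297), the cube (494,337) and a grooved wooden piece (557,352). The blue pieces (598,334) and (588,396) and the pink one (532,393) are not meant. The grooved wooden one at (557,352), or (435,482) in the side view, fits the description. I'll confirm it in crops.

Run:
```python
from h import *
import pickle
D=pickle.load(open("d0.pkl","rb"))
def crop(n,x,y,w,h,s):
    return cv2.resize(D[n]["pixels"][y:y+h,x:x+w],(w*s,h*s),interpolation=cv2.INTER_CUBIC)
cv2.imwrite("pics/fix.png",crop("top",176,180,100,64,8))
b=np.hstack([crop("top",330,200,50,50,8),crop("side",253,285,50,50,8)])
cv2.imwrite("pics/blk.png",b)
```

```text
(no output)
```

View pics/fix.png

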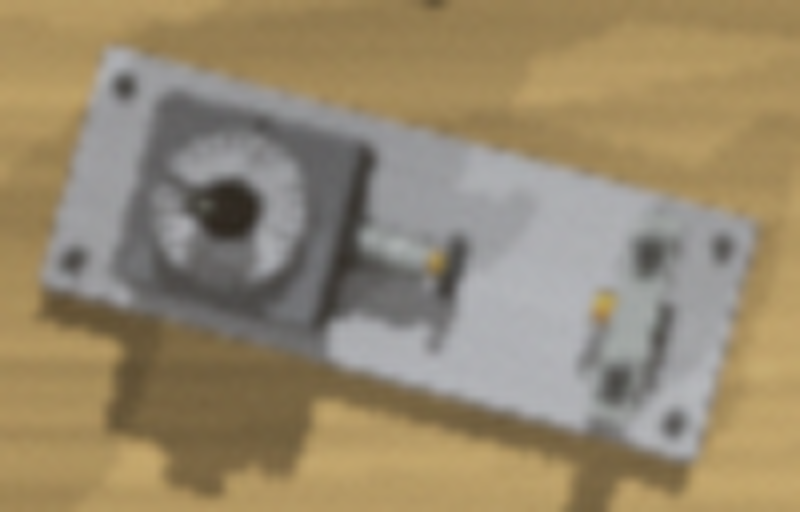

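View pics/blk.png

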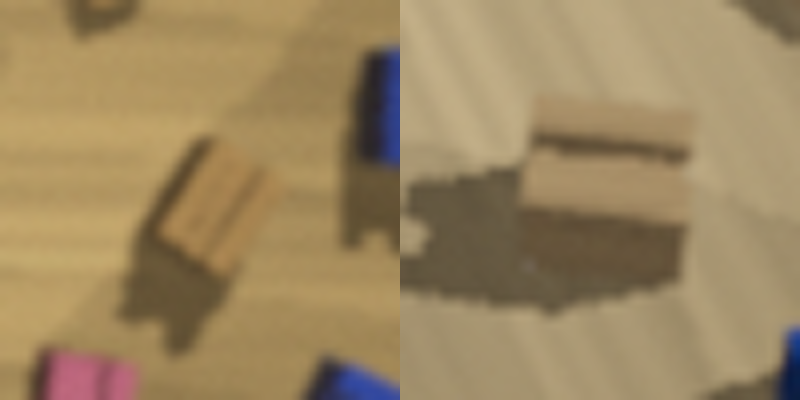

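Confirmed: this piece is plain wood with a groove along the top. Next I fit poses of the known sizes to the corners read from the crops: bed corners in the fix crop at (110,48), (760,215), (692,462), (42,288), and the block's top corners in both views.

```bash
cat > fit.py <<'E'
from h import *
from scipy.optimize import least_squares
def box(p,L,W,z):
    c,s=np.cos(p[2]),np.sin(p[2]); R=np.array([[c,-s],[s,c]])
    q=np.array([[L,W],[L,-W],[-L,-W],[-L,W]])/2
    return np.c_[q@R.T+p[:2],np.full(4,z)]
def fit(obs,L,W,z,p0):
    f=lambda p:np.concatenate([(proj(d,box(p,L,W,z))-uv).ravel() for d,uv in obs])
    r=least_squares(f,p0); return r.x,np.abs(r.fun).max(),r.fun.round(1)
nat=lambda uv,x,y,s:(np.array(uv,float)+.5)/s-.5+[x,y]
E
python3 - <<'E'
from fit import *
import pickle
D=pickle.load(open("d0.pkl","rb")); T,S=D["top"],D["side"]
# fixture: +x toward knob(left, +y world). order (+,+),(+,-),(-,-),(-,+)
# x->left in picture(+yw), y = z cross x -> image down
F=nat([[42,288],[110,48],[760,215],[692,462]],176,180,8)
pf,e,fu=fit([(T,F)],.3,.11,.018,[.6,.1,1.4]); print("fix",pf,e,fu)
c,s=np.cos(pf[2]),np.sin(pf[2]); W=lambda x,y,z:[pf[0]+c*x-s*y,pf[1]+s*x+c*y,z]
print("knob",W(.065,0,.129),"px",(proj(T,[W(.065,0,.129)])-[176,180])*8)
tb=nat([[210,138],[285,185],[228,276],[158,226]],330,200,8)
for uv in tb: print(atz(T,uv,.042).round(4))
sb=nat([[137,95],[295,108],[287,222],[120,205]],253,285,8)
print()
for uv in sb: print(atz(S,uv,.042).round(4))
E
```

```text
fix [0.51464118 0.09833352 1.33461115] 0.7790711966496815 [-0.4 -0.1 -0.6 -0.3  0.2  0.4  0.8 -0. ]
knob [np.float64(0.5298508790159644), np.float64(0.16152896556685523), 0.129] px [[215.08018332 204.21890484]]
[ 0.5043 -0.3533  0.042 ]
[ 0.4848 -0.3854  0.042 ]
[ 0.4454 -0.3611  0.042 ]
[ 0.4661 -0.3311  0.042 ]

[ 0.4632 -0.3315  0.042 ]
[ 0.5048 -0.3559  0.042 ]
[ 0.4849 -0.387   0.042 ]
[ 0.4427 -0.3612  0.042 ]
```

Run:
```python
from fit import *
import pickle
D=pickle.load(open("d0.pkl","rb")); T,S=D["top"],D["side"]
# block order for yaw~-0.53: (+,+)=(.504,-.353),( +,-)=(.485,-.385),(-,-),(-,+)
tb=nat([[210,138],[285,185],[228,276],[158,226]],330,200,8)
# (+,+)
tb=tb[[0,1,2,3]]
sb=nat([[295,108],[287,222],[120,205],[137,95]],253,285,8)
for o in ([(T,tb)],[(S,sb)],[(T,tb),(S,sb)]):
    p,e,fu=fit(o,.05,.036,.042,[.475,-.36,-.53]); print("blk",p.round(4),e.round(2))
pf=np.array([.51464,.09833,1.3346]);c,s=np.cos(pf[2]),np.sin(pf[2]); W=lambda P:[[pf[0]+c*x-s*y,pf[1]+s*x+c*y,z] for x,y,z in P]
def bx(x0,x1,y,z):return [(x0,-y,z),(x1,-y,z),(x1,y,z),(x0,y,z)]
loops=[bx(-.15,.15,.055,.018),bx(.02,.11,.042,.075),bx(.051,.079,.0065,.129),bx(-.12,-.1,.045,.06)]
a=np.linspace(0,2*np.pi,40)
loops+=[[(.065+.033*np.cos(t),.033*np.sin(t),.093) for t in a],[(-.03,.014*np.cos(t),.039+.014*np.sin(t)) for t in a]]
out=[]
for d,(x,y,w,h),s_ in((T,(176,175,100,70),5),(S,(195,140,60,90),5)):
    im=cv2.resize(d["pixels"][y:y+h,x:x+w],(w*s_,h*s_),interpolation=cv2.INTER_CUBIC)
    for l in loops: cv2.polylines(im,[np.round((proj(d,W(l))-[x,y]+.5)*s_-.5).astype(int)],True,(0,0,255),1)
    q=np.zeros((450,w*s_,3),np.uint8);q[:im.shape[0]]=im;out.append(q)
cv2.imwrite("pics/ov.png",np.hstack(out))
```

```text
blk [ 0.4752 -0.3577 -0.553 ] 0.79
blk [ 0.4739 -0.3589 -0.5569] 0.6
blk [ 0.4743 -0.3584 -0.5556] 1.02
```

View pics/ov.png

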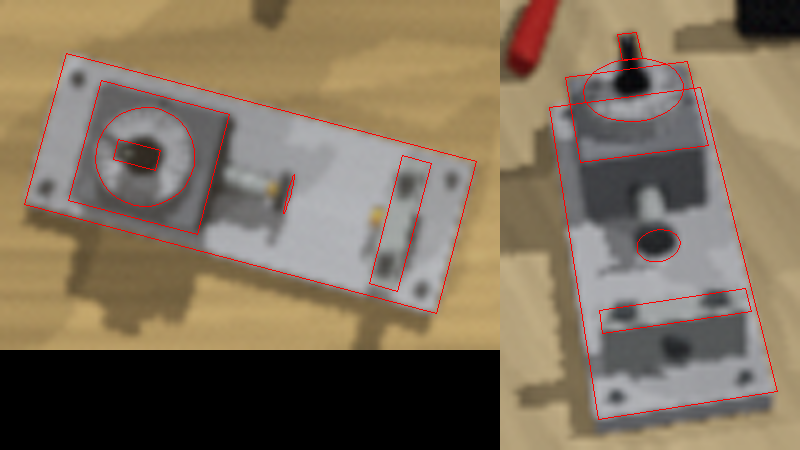

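The overlay matches within a few mm in both views. I'll move over the block by way of the fixture, staying high.

>>> carry_out(
  motion=[
    [[0.3, -0.52, 0.03], -0.236],
    [[0.3, -0.52, 0.03], -0.236],
    [[0.3, -0.52, 0.03], -0.236],
    [[0.3, -0.52, 0.03], -0.236],
    [[0.3, -0.52, 0.03], -0.236],
    [[0.3, -0.52, 0.03], -0.236],
    [[0.3, -0.52, 0.03], -0.236],
    [[0.3, -0.52, 0.03], -0.236],
    [[0.3, -0.52, 0.03], -0.236],
    [[0.3, -0.52, 0.03], -0.236],
    [[0.3, -0.52, 0.03], -0.236],
    [[0.3, -0.52, 0.03], -0.236],
    [[0.3, -0.52, 0.03], -0.236],
    [[0.3, -0.52, 0.03], -0.236],
  ],
  grip=-1,
  squeeze=20,
)

```text
time: 1.5
position: [0.5045, 0.0958, 0.2245]
tool_rot: [-2.748, -1.522, 0.001]
ft_force: [0.2, 1.0, -0.1]
grip_width: 1.0
```

>>> carry_out(
  motion=[
    [[-0.03, -0.455, -0.1], 0],
    [[-0.03, -0.455, -0.1], 0],
    [[-0.03, -0.455, -0.1], 0],
    [[-0.03, -0.455, -0.1], 0],
    [[-0.03, -0.455, -0.1], 0],
    [[-0.03, -0.455, -0.1], 0],
    [[-0.03, -0.455, -0.1], 0],
    [[-0.03, -0.455, -0.1], 0],
    [[-0.03, -0.455, -0.1], 0],
    [[-0.03, -0.455, -0.1], 0],
    [[-0.03, -0.455, -0.1], 0],
    [[-0.03, -0.455, -0.1], 0],
    [[-0.03, -0.455, -0.1], 0],
  ],
)

```text
time: 2.8
position: [0.4759, -0.3551, 0.1247]
tool_rot: [-2.741, -1.532, -0.002]
ft_force: [-0.2, 0.5, -0.3]
grip_width: 1.002
```

>>> carry_out(
  motion=[
    [[-0.001, -0.003, -0.05], 0],
    [[-0.001, -0.003, -0.1], 0],
    [[-0.001, -0.003, -0.112], 0],
    [[-0.001, -0.003, -0.112], 0],
    [[-0.001, -0.003, -0.112], 0],
  ],
)

```text
time: 3.3
position: [0.4751, -0.3613, 0.0149]
tool_rot: [2.743, 1.527, 0.003]
ft_force: [0.1, -1.1, 0.3]
grip_width: 1.0
```

>>> carry_out(
  motion=[
    [[0, 0, 0], 0],
    [[0, 0, 0], 0],
    [[0, 0, 0], 0],
    [[0, 0, 0], 0],
    [[0, 0, 0], 0],
    [[0, 0, 0], 0],
    [[0, 0, 0], 0],
    [[0, 0, 0], 0],
    [[0, 0, 0], 0],
    [[0, 0, 0], 0],
  ],
  grip=1,
  squeeze=15,
)

```text
time: 4.3
position: [0.4734, -0.3608, 0.0127]
tool_rot: [-2.745, -1.527, -0.0]
ft_force: [1.1, -0.0, -0.0]
grip_width: 0.405
```

>>> carry_out(
  motion=[
    [[0, 0, 0.05], 0],
    [[0, 0, 0.1], 0],
    [[0, 0, 0.15], 0],
    [[0, 0, 0.15], 0],
    [[0, 0, 0.15], 0],
  ],
)

```text
time: 4.8
position: [0.474, -0.3615, 0.164]
tool_rot: [2.744, 1.526, 0.003]
ft_force: [-0.3, 1.3, -1.4]
grip_width: 0.405
```

Run:
```python
from h import *
s=get_state();print(s)
d=snap("side");p=proj(d,[s["position"]])[0].astype(int);x,y=np.clip(p-[50,50],0,[392,264])
cv2.imwrite("pics/grasp.png",cv2.resize(d["pixels"][y:y+120,x:x+120],(480,480),interpolation=cv2.INTER_CUBIC));print(x,y)
```

```text
{'time': 4.8, 'joint_positions': array([-0.11271425,  0.28987582,  0.86647668,  1.66254213, -0.22980518,
        1.29271625,  1.81123798]), 'qd': array([ 0.00352888,  0.03425272, -0.02120285,  0.05179107, -0.00588417,
       -0.00304951,  0.00048965]), 'joint_torque': array([ 2.40149684e-01, -3.62730503e+01,  7.87962824e+00, -3.18681335e+01,
        1.27727687e-01, -5.70497301e-03, -1.12430248e-02]), 'position': array([ 0.47400181, -0.36146148,  0.16399173]), 'tool_rot': array([2.74382814, 1.52582725, 0.00317404]), 'ft_force': array([-0.33881276,  1.34086958, -1.44807177]), 'torque': array([-0.00170841,  0.04368781,  0.0117658 ]), 'grip_width': 0.40529347621688644}
231 227
```

View pics/grasp.png

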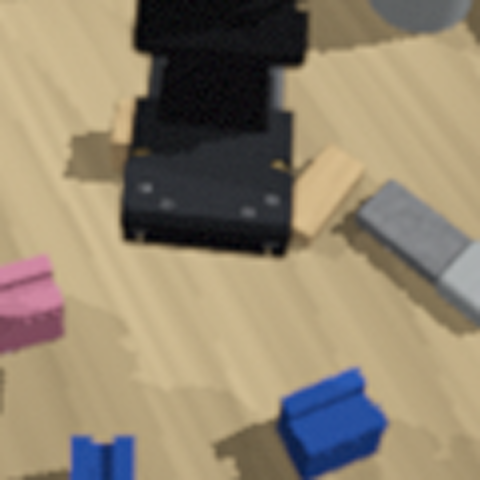

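The grip width of 0.405 (35 mm) matches the block's 36 mm. Now carry it over the bed.

>>> carry_out(
  motion=[
    [[0.027, 0.05, 0], -0.14],
    [[0.027, 0.1, 0], -0.28],
    [[0.027, 0.15, 0], -0.42],
    [[0.027, 0.2, 0], -0.56],
    [[0.027, 0.25, 0], -0.7],
    [[0.027, 0.3, 0], -0.84],
    [[0.027, 0.34, 0], -0.98],
    [[0.027, 0.38, 0], -1.12],
    [[0.027, 0.402, 0], -1.251],
    [[0.027, 0.402, 0], -1.251],
    [[0.027, 0.402, 0], -1.251],
    [[0.027, 0.402, 0], -1.251],
    [[0.027, 0.402, 0], -1.251],
  ],
)

```text
time: 6.15
position: [0.4997, 0.0395, 0.1618]
tool_rot: [3.118, -0.371, -0.002]
ft_force: [0.0, -0.5, -0.3]
grip_width: 0.408
```

Run:
```python
from h import *
s=get_state();r=s["tool_rot"];print(s["position"],2*np.arctan2(r[1],r[0]),s["joint_positions"])
```

```text
[0.49972503 0.03951437 0.16175782] -0.23693086408730074 [-0.81577644  0.01057925  0.69439467  1.8779465  -0.00592199  1.2574348
 -0.35650277]
```

>>> carry_out(
  motion=[
    [[0.001, 0.001, -0.04], 0],
    [[0.001, 0.001, -0.08], 0],
    [[0.001, 0.001, -0.11], 0],
    [[0.001, 0.001, -0.124], 0],
    [[0.001, 0.001, -0.127], 0],
    [[0.001, 0.001, -0.127], 0],
    [[0.001, 0.001, -0.127], 0],
  ],
)

```text
time: 6.85
position: [0.5028, 0.042, 0.0373]
tool_rot: [-3.119, 0.37, -0.004]
ft_force: [-0.9, -0.6, -0.7]
grip_width: 0.408
```

>>> carry_out(
  motion=[
    [[0, 0, -0.001], 0],
    [[0, 0, -0.002], 0],
    [[0, 0, -0.003], 0],
    [[0, 0, -0.003], 0],
    [[0, 0, -0.003], 0],
  ],
)

```text
time: 7.35
position: [0.5013, 0.0421, 0.0328]
tool_rot: [3.12, -0.37, 0.0]
ft_force: [0.7, 0.4, -0.1]
grip_width: 0.406
```

>>> carry_out(
  motion=[
    [[0, 0, -0.001], 0],
    [[0, 0, -0.002], 0],
    [[0, 0, -0.002], 0],
    [[0, 0, -0.002], 0],
  ],
)

```text
time: 7.75
position: [0.5014, 0.042, 0.0307]
tool_rot: [3.12, -0.37, 0.0]
ft_force: [1.0, 1.2, 0.1]
grip_width: 0.409
```

Run:
```python
from h import *
s=get_state();print(s["position"],s["ft_force"])
o=[]
for n,(x,y,w,h) in(("side",(205,150,60,80)),("top",(195,185,80,55))):
    d=snap(n); im=cv2.resize(d["pixels"][y:y+h,x:x+w],(w*5,h*5),interpolation=cv2.INTER_CUBIC);q=np.zeros((400,w*5,3),np.uint8);q[:h*5]=im;o.append(q)
cv2.imwrite("pics/place.png",np.hstack(o))
```

```text
[0.50135008 0.04202875 0.03073925] [1.00258059 1.18340913 0.140899  ]
```

View pics/place.png

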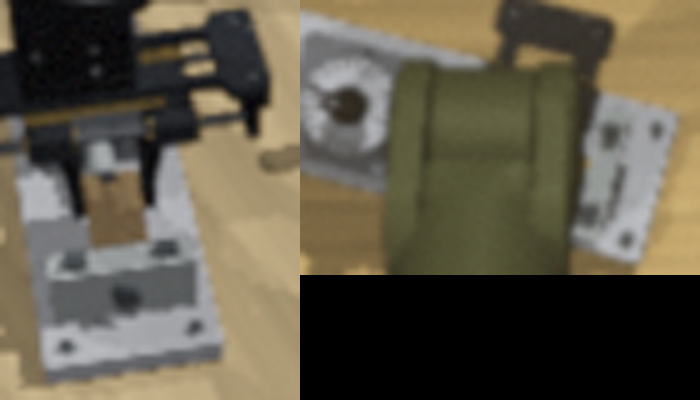

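The side crop shows the block at (115,210), held between the nose and the stop and centred over the screw. I'll lower it to contact.

>>> carry_out(
  motion=[
    [[0, 0, -0.0005], 0],
    [[0, 0, -0.001], 0],
    [[0, 0, -0.001], 0],
    [[0, 0, -0.001], 0],
  ],
)

```text
time: 8.25
position: [0.5016, 0.042, 0.0305]
tool_rot: [-3.119, 0.37, -0.0]
ft_force: [-1.5, -0.3, 5.2]
grip_width: 0.404
```

Contact at 5 N. Release, then rise straight up.

>>> carry_out(
  motion=[
    [[0, 0, 0], 0],
    [[0, 0, 0], 0],
    [[0, 0, 0], 0],
    [[0, 0, 0], 0],
    [[0, 0, 0], 0],
    [[0, 0, 0], 0],
  ],
  grip=0.2,
)

```text
time: 8.85
position: [0.5016, 0.042, 0.0304]
tool_rot: [-3.119, 0.37, -0.0]
ft_force: [-1.1, -0.9, 5.1]
grip_width: 0.41
```

>>> carry_out(
  motion=[
    [[0, 0, 0.03], 0],
    [[0, 0, 0.07], 0],
    [[0, 0, 0.12], 0],
    [[0, 0, 0.155], 0],
    [[0.02, 0.04, 0.155], 0],
    [[0.028, 0.08, 0.155], 0],
    [[0.028, 0.12, 0.155], 0],
    [[0.028, 0.12, 0.155], 0],
    [[0.028, 0.12, 0.155], 0],
    [[0.028, 0.12, 0.155], 0],
    [[0.028, 0.12, 0.155], 0],
  ],
)

```text
time: 9.95
position: [0.5295, 0.1604, 0.1848]
tool_rot: [3.119, -0.374, 0.0]
ft_force: [0.7, 0.0, -0.2]
grip_width: 0.401
```

Run:
```python
from h import *
import pickle
s=get_state();r=s["tool_rot"];print(s["position"],2*np.arctan2(r[1],r[0]),s["torque"],s["ft_force"],s["joint_positions"])
o=[]
D={}
for n,(x,y,w,h) in(("side",(205,130,60,100)),("top",(195,185,80,55))):
    d=D[n]=snap(n); im=cv2.resize(d["pixels"][y:y+h,x:x+w],(w*5,h*5),interpolation=cv2.INTER_CUBIC);q=np.zeros((500,w*5,3),np.uint8);q[:h*5]=im;o.append(q)
pickle.dump(D,open("d1.pkl","wb"))
cv2.imwrite("pics/rel.png",np.hstack(o))
```

```text
[0.52954999 0.16039815 0.18483093] -0.23850579657093035 [-0.10450562  0.04721392 -0.01581767] [ 0.68245566  0.04362054 -0.23149015] [-0.92028978  0.12893851  0.63316187  1.72943631 -0.07870639  1.30872809
 -0.50917877]
```

View pics/rel.png

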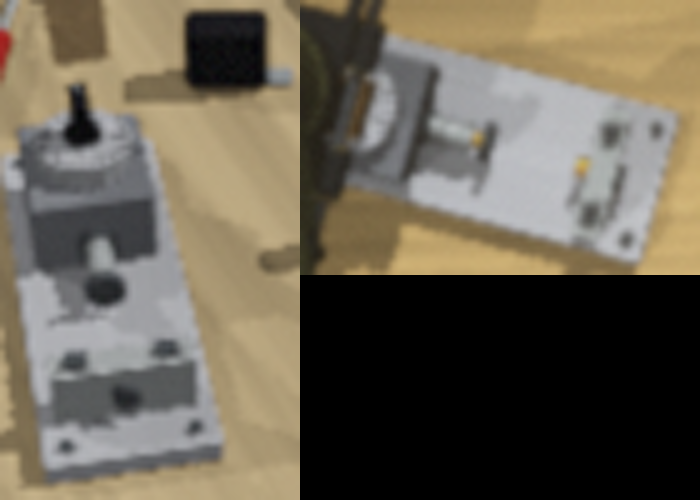

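My mistake: grip 0.2 is about 40 % open, which is exactly the block's width, so I lifted the block again. Knob and ring were cleared by more than 40 mm. I'll grip it firmly and go back the same way.

>>> carry_out(
  motion=[
    [[0, 0, 0], 0],
    [[0, 0, 0], 0],
    [[0, 0, 0], 0],
    [[0, -0.04, 0], 0],
    [[-0.008, -0.08, 0], 0],
    [[-0.028, -0.12, 0], 0],
    [[-0.028, -0.12, 0], 0],
    [[-0.028, -0.12, -0.035], 0],
    [[-0.028, -0.12, -0.085], 0],
    [[-0.028, -0.12, -0.125], 0],
    [[-0.028, -0.12, -0.148], 0],
    [[-0.028, -0.12, -0.15], 0],
    [[-0.028, -0.12, -0.15], 0],
    [[-0.028, -0.12, -0.15], 0],
  ],
  grip=1,
  squeeze=15,
)

```text
time: 11.45
position: [0.5029, 0.0424, 0.0364]
tool_rot: [-3.119, 0.37, -0.004]
ft_force: [0.8, 0.4, -1.1]
grip_width: 0.402
```

>>> carry_out(
  motion=[
    [[0, 0, -0.001], 0],
    [[0, 0, -0.002], 0],
    [[0, 0, -0.003], 0],
    [[0, 0, -0.004], 0],
    [[0, 0, -0.004], 0],
    [[0, 0, -0.004], 0],
  ],
)

```text
time: 12.05
position: [0.5014, 0.042, 0.0308]
tool_rot: [3.12, -0.37, 0.0]
ft_force: [0.2, -0.0, -0.5]
grip_width: 0.406
```

>>> carry_out(
  motion=[
    [[0, 0, -0.0005], 0],
    [[0, 0, -0.001], 0],
    [[0, 0, -0.001], 0],
    [[0, 0, -0.001], 0],
  ],
)

```text
time: 12.45
position: [0.5017, 0.042, 0.0304]
tool_rot: [-3.119, 0.37, -0.0]
ft_force: [-0.8, -1.3, 5.5]
grip_width: 0.408
```

>>> carry_out(
  motion=[
    [[0, 0, 0], 0],
    [[0, 0, 0], 0],
    [[0, 0, 0], 0],
    [[0, 0, 0], 0],
    [[0, 0, 0], 0],
    [[0, 0, 0], 0],
    [[0, 0, 0], 0],
  ],
  grip=-0.6,
)

```text
time: 13.15
position: [0.5014, 0.0421, 0.0298]
tool_rot: [3.12, -0.37, 0.0]
ft_force: [-0.3, 0.9, -0.2]
grip_width: 0.794
```

>>> carry_out(
  motion=[
    [[0, 0, 0.03], 0],
    [[0, 0, 0.07], 0],
    [[0, 0, 0.12], 0],
    [[0, 0, 0.155], 0],
    [[0.02, 0.04, 0.155], 0],
    [[0.028, 0.08, 0.155], 0],
    [[0.028, 0.12, 0.155], 0],
    [[0.028, 0.12, 0.155], 0],
    [[0.028, 0.12, 0.155], 0],
    [[0.028, 0.12, 0.155], 0],
    [[0.028, 0.12, 0.155], 0],
  ],
)

```text
time: 14.25
position: [0.5296, 0.1604, 0.1849]
tool_rot: [-3.119, 0.374, -0.0]
ft_force: [-0.8, -0.2, -0.7]
grip_width: 0.799
```

Run:
```python
from h import *
import pickle
s=get_state();r=s["tool_rot"];print(s["position"],2*np.arctan2(r[1],r[0]),s["torque"],s["ft_force"],s["joint_positions"])
o=[]
D={}
for n,(x,y,w,h) in(("side",(205,130,60,100)),("top",(195,185,80,55))):
    d=D[n]=snap(n); im=cv2.resize(d["pixels"][y:y+h,x:x+w],(w*5,h*5),interpolation=cv2.INTER_CUBIC);q=np.zeros((500,w*5,3),np.uint8);q[:h*5]=im;o.append(q)
pickle.dump(D,open("d2.pkl","wb"))
cv2.imwrite("pics/rel2.png",np.hstack(o))
```

```text
[0.52960938 0.16038746 0.18493158] 6.0445875719197 [-0.11917033  0.08774876 -0.010362  ] [-0.82603044 -0.21773782 -0.71354894] [-0.93546651  0.12987584  0.65021976  1.72977528 -0.08116222  1.30882404
 -0.50687016]
```

View pics/rel2.png

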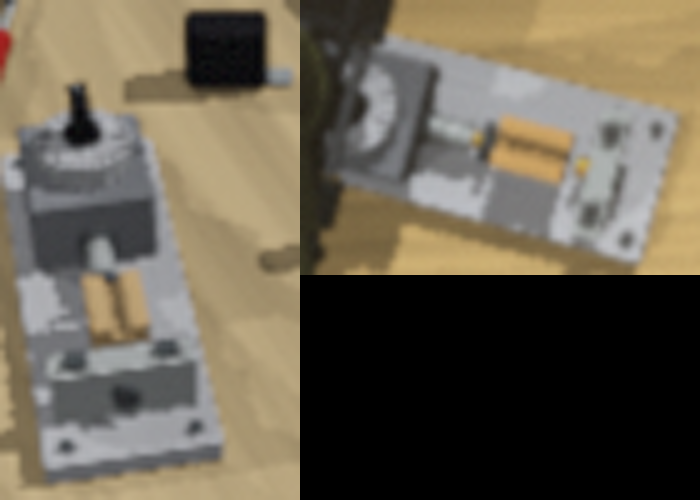

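The block stands in line between the nose and the screw, groove up, and is let go. I'll estimate the travel from the picture taken while the bed was empty, then descend on the knob.

Run:
```python
from h import *
import pickle
d=pickle.load(open("d1.pkl","rb"))["top"]
pf=np.array([.51464,.09833,1.3346]);c,s=np.cos(pf[2]),np.sin(pf[2])
for n,uv in(("screw tip",(574,168)),("nose face",(492,143))):
    p=atz(d,((uv[0]-300)/5+195,uv[1]/5+185),.044)-[pf[0],pf[1],0]; print(n,c*p[0]+s*p[1],-s*p[0]+c*p[1])
```

```text
screw tip -0.0899879034197998 0.003305401222577442
nose face -0.030816274796932518 0.0010753833532316636
```

>>> carry_out(
  motion=[
    [[0, 0.001, -0.03], 0],
    [[0, 0.001, -0.06], 0],
    [[0, 0.001, -0.073], 0],
    [[0, 0.001, -0.077], 0],
    [[0, 0.001, -0.077], 0],
    [[0, 0.001, -0.077], 0],
    [[0, 0.001, -0.077], 0],
  ],
)

```text
time: 15.05
position: [0.5304, 0.1634, 0.1092]
tool_rot: [-3.118, 0.37, -0.003]
ft_force: [0.2, -0.2, 0.3]
grip_width: 0.797
```

>>> carry_out(
  motion=[
    [[0, 0, 0], 0],
    [[0, 0, 0], 0],
    [[0, 0, 0], 0],
  ],
)

```text
time: 15.35
position: [0.5295, 0.1632, 0.108]
tool_rot: [-3.12, 0.37, -0.001]
ft_force: [-0.7, -0.5, 0.4]
grip_width: 0.803
```

>>> carry_out(
  motion=[
    [[0, 0, 0], 0],
    [[0, 0, 0], 0],
    [[0, 0, 0], 0],
    [[0, 0, 0], 0],
    [[0, 0, 0], 0],
    [[0, 0, 0], 0],
    [[0, 0, 0], 0],
    [[0, 0, 0], 0],
    [[0, 0, 0], 0],
    [[0, 0, 0], 0],
  ],
  grip=1,
  squeeze=35,
)

```text
time: 16.35
position: [0.5294, 0.1631, 0.1078]
tool_rot: [3.12, -0.37, 0.0]
ft_force: [-0.5, -0.2, -0.8]
grip_width: 0.025
```

```bash
cat > st.py <<'E'
from h import *
s=get_state();r=s["tool_rot"];y=2*np.arctan2(r[1],r[0]);y=(y+np.pi)%(2*np.pi)-np.pi
print(round(s["time"],2),s["position"].round(4),"yaw",round(y,4),"tq",s["torque"].round(3),"f",s["ft_force"].round(1),"w",round(s["grip_width"],3),"j7",s["joint_positions"][6].round(3),"t7",s["joint_torque"].round(3)[[4,6]])
E
python3 st.py
```

```text
16.35 [0.5294 0.1631 0.1078] yaw -0.236 tq [-0.11   0.037  0.029] f [-0.5 -0.2 -0.8] w 0.025 j7 -0.47 t7 [-0.065 -0.   ]
```

The fingers closed to 2 mm where the bar should have given 13 mm. I'll look before doing anything else.

```bash
python3 - <<'E'
from h import *
import pickle
o=[]
D={}
for n,(x,y,w,h) in(("side",(190,100,75,110)),("top",(165,175,80,65))):
    d=D[n]=snap(n); im=cv2.resize(d["pixels"][y:y+h,x:x+w],(w*5,h*5),interpolation=cv2.INTER_CUBIC);q=np.zeros((550,w*5,3),np.uint8);q[:h*5]=im;o.append(q)
pickle.dump(D,open("d3.pkl","wb"))
cv2.imwrite("pics/k.png",np.hstack(o))
E
python3 st.py
```

```text
16.45 [0.5294 0.1631 0.1078] yaw -0.2359 tq [-0.1    0.033  0.016] f [0.6 0.1 1.3] w 0.011 j7 -0.47 t7 [-0.065 -0.   ]
```

View pics/k.png

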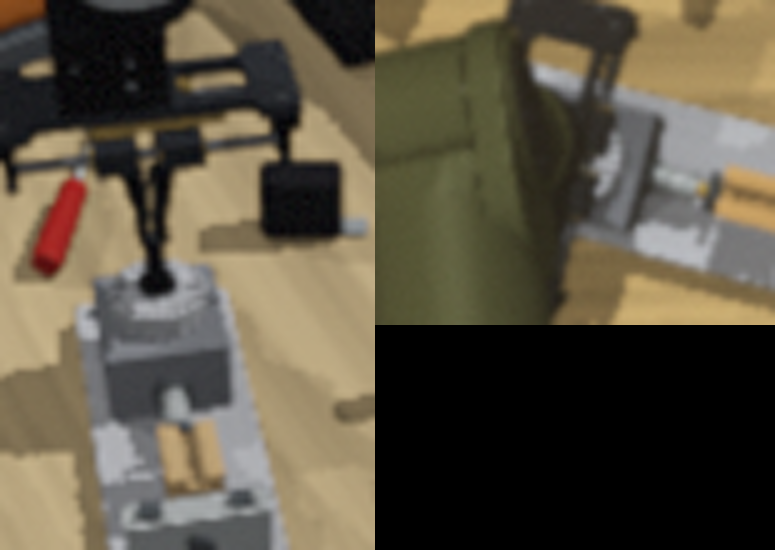

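Run:
```python
from h import *
import pickle
A=pickle.load(open("d0.pkl","rb"))["side"];B=pickle.load(open("d3.pkl","rb"))["side"];C=pickle.load(open("d2.pkl","rb"))["side"]
P=[[.5294,.1631,.1078],[.5294,.1631,.1268],[.5299,.1615,.129],[.5299,.1615,.099]]
print((proj(B,P)-[190,100]+.5)*5)
x,y,w,h=200,125,40,45
f=lambda d:cv2.resize(d["pixels"][y:y+h,x:x+w],(w*10,h*10),interpolation=cv2.INTER_CUBIC)
cv2.imwrite("pics/k2.png",np.hstack([f(C),f(B)]))
print((proj(B,P)-[x,y]+.5)*10)
```

```text
[[155.52846596 270.68585458]
 [153.4406212  247.68801415]
 [154.80057992 246.16099181]
 [158.05854282 282.33957676]]
[[211.05693191 291.37170915]
 [206.8812424  245.3760283 ]
 [209.60115985 242.32198363]
 [216.11708563 314.67915353]]
```

View pics/k2.png

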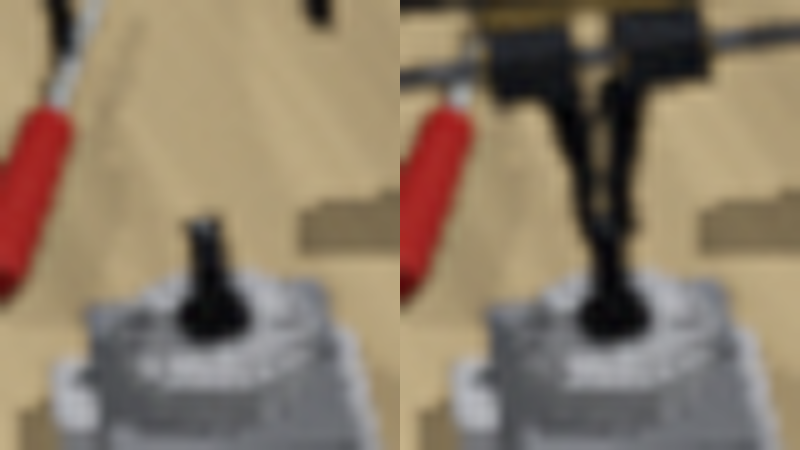

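Run:
```python
from h import *
import pickle
d=pickle.load(open("d3.pkl","rb"))["side"]
pf=np.array([.51464,.09833,1.3346]);c,s=np.cos(pf[2]),np.sin(pf[2]); W=lambda P:[[pf[0]+c*x-s*y,pf[1]+s*x+c*y,z] for x,y,z in P]
print("place tips",((proj(d,W([(-.058,e*.022,z) for z in(.0307,.045,.055) for e in(1,-1)]))-[205,150]+.5)*5).round(0).tolist())
print("k2 tip",((proj(d,W([(.065+a,0,z) for a in(-.02,0,.01,.025) for z in(.108,.13)]))-[200,125]+.5)*10).round(0).tolist())
print("bar top corners",((proj(d,W([(.065+a,b,.129) for a in(-.014,.014) for b in(-.0065,.0065)]))-[200,125]+.5)*10).round(0).tolist())
print("bar base front",((proj(d,W([(.065-.014,b,.099) for b in(-.0065,.0065)]))-[200,125]+.5)*10).round(0).tolist())
D0=np.array(pickle.load(open("d0.pkl","rb"))["side"]["extrinsics"]);print(abs(D0-d["extrinsics"]).max())
q=np.array([.5294,.1631])-pf[:2];print("tcp in fix",c*q[0]+s*q[1],-s*q[0]+c*q[1])
```

```text
place tips [[81.0, 240.0], [150.0, 230.0], [80.0, 224.0], [149.0, 214.0], [79.0, 213.0], [148.0, 203.0]]
k2 tip [[222.0, 331.0], [217.0, 277.0], [214.0, 293.0], [209.0, 240.0], [210.0, 275.0], [205.0, 221.0], [204.0, 247.0], [199.0, 194.0]]
bar top corners [[235.0, 266.0], [195.0, 271.0], [224.0, 214.0], [184.0, 219.0]]
bar base front [[241.0, 339.0], [202.0, 344.0]]
0.0
tcp in fix 0.06642559917571479 0.0008063957758308263
```

The geometry says the real fingertips sit about 22 mm above the reported TCP. In the placing picture they are at z≈0.053 where 0.031 was reported, and here they are shut just above the knob's top. I'll open, descend 18 mm (tips at about 0.112, ring at 0.093) and close again.

>>> carry_out(
  motion=[
    [[0, 0, 0], 0],
    [[0, 0, 0], 0],
    [[0, 0, 0], 0],
    [[0, 0, 0], 0],
    [[0, 0, 0], 0],
    [[0, 0, 0], 0],
  ],
  grip=-0.3,
)

```text
time: 17.05
position: [0.5294, 0.163, 0.1078]
tool_rot: [3.12, -0.37, 0.0]
ft_force: [-0.4, 0.5, -0.1]
grip_width: 0.471
```

>>> carry_out(
  motion=[
    [[0, -0.001, -0.006], 0],
    [[0, -0.001, -0.012], 0],
    [[0, -0.001, -0.018], 0],
    [[0, -0.001, -0.018], 0],
    [[0, -0.001, -0.018], 0],
  ],
)

```text
time: 17.55
position: [0.5292, 0.162, 0.0894]
tool_rot: [3.119, -0.37, -0.001]
ft_force: [-0.5, 1.4, -0.1]
grip_width: 0.648
```

>>> carry_out(
  motion=[
    [[0, 0, 0], 0],
    [[0, 0, 0], 0],
    [[0, 0, 0], 0],
    [[0, 0, 0], 0],
    [[0, 0, 0], 0],
    [[0, 0, 0], 0],
    [[0, 0, 0], 0],
    [[0, 0, 0], 0],
  ],
  grip=1,
  squeeze=30,
)

```text
time: 18.35
position: [0.5294, 0.1621, 0.0898]
tool_rot: [-3.12, 0.37, -0.0]
ft_force: [-0.0, 0.1, 0.7]
grip_width: 0.149
```

```bash
python3 st.py
python3 - <<'E'
from h import *
d=snap("side");x,y,w,h=200,125,45,45
cv2.imwrite("pics/k3.png",cv2.resize(d["pixels"][y:y+h,x:x+w],(w*10,h*10),interpolation=cv2.INTER_CUBIC))
E
```

```text
18.35 [0.5294 0.1621 0.0898] yaw -0.2362 tq [-0.12   0.081 -0.092] f [-0.   0.1  0.7] w 0.149 j7 -0.457 t7 [-0.011  0.099]
```

View pics/k3.png

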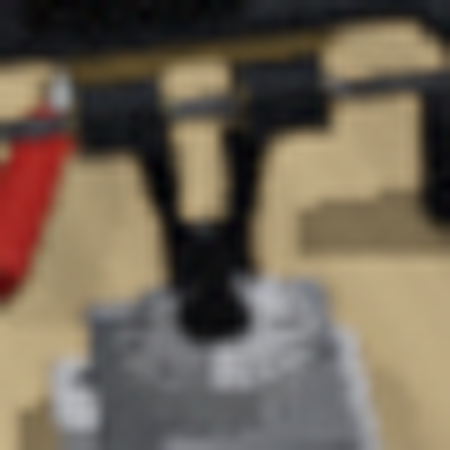

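The knob is gripped at 13.0 mm and the ring is clear. In k3 the fingers are on the bar at (175–250, 230–290). All 12 pictures are used, so I'll go on with the wrist torque and image code. First 0.4 rad clockwise.

>>> carry_out(
  motion=[
    [[0, 0, 0], -0.08],
    [[0, 0, 0], -0.16],
    [[0, 0, 0], -0.24],
    [[0, 0, 0], -0.32],
    [[0, 0, 0], -0.4],
    [[0, 0, 0], -0.4],
  ],
)

```text
time: 19.0
position: [0.5293, 0.1621, 0.0898]
tool_rot: [2.984, -0.982, -0.0]
ft_force: [-0.5, 0.1, 0.3]
grip_width: 0.145
```

```bash
python3 st.py
```

```text
19.0 [0.5293 0.1621 0.0898] yaw -0.6356 tq [-0.086  0.187  0.036] f [-0.5  0.1  0.3] w 0.145 j7 -0.844 t7 [-0.105 -0.571]
```

>>> carry_out(
  motion=[
    [[0, 0, 0], -0.03],
    [[0, 0, 0], -0.06],
    [[0, 0, 0], -0.09],
    [[0, 0, 0], -0.12],
  ],
)

```text
time: 19.4
position: [0.5292, 0.1622, 0.0898]
tool_rot: [2.919, -1.162, -0.0]
ft_force: [-0.6, 0.2, 2.2]
grip_width: 0.146
```

```bash
python3 st.py
```

```text
19.4 [0.5292 0.1622 0.0898] yaw -0.7578 tq [-0.033  0.396  0.241] f [-0.6  0.2  2.2] w 0.146 j7 -0.962 t7 [-0.034  0.051]
```

>>> carry_out(
  motion=[
    [[0, 0, 0], -0.03],
    [[0, 0, 0], -0.06],
    [[0, 0, 0], -0.09],
    [[0, 0, 0], -0.12],
  ],
)

```text
time: 19.8
position: [0.5292, 0.1622, 0.0898]
tool_rot: [2.843, -1.336, -0.001]
ft_force: [-1.9, -0.1, 1.8]
grip_width: 0.144
```

```bash
python3 st.py
```

```text
19.8 [0.5292 0.1622 0.0898] yaw -0.8783 tq [0.04  0.537 0.247] f [-1.9 -0.1  1.8] w 0.144 j7 -1.078 t7 [0.11  0.045]
```

>>> carry_out(
  motion=[
    [[0, 0, 0], -0.02],
    [[0, 0, 0], -0.04],
    [[0, 0, 0], -0.06],
  ],
)

```text
time: 20.1
position: [0.5292, 0.1622, 0.0898]
tool_rot: [2.803, -1.419, -0.0]
ft_force: [-2.5, 1.3, 1.9]
grip_width: 0.147
```

```bash
python3 st.py
```

```text
20.1 [0.5292 0.1622 0.0898] yaw -0.9374 tq [0.054 0.688 0.244] f [-2.5  1.3  1.9] w 0.147 j7 -1.135 t7 [ 0.224 -0.056]
```

>>> carry_out(
  motion=[
    [[0, 0, 0], -0.02],
    [[0, 0, 0], -0.04],
    [[0, 0, 0], -0.06],
  ],
)

```text
time: 20.4
position: [0.5292, 0.1622, 0.0898]
tool_rot: [2.759, -1.503, -0.001]
ft_force: [-3.1, 0.7, 3.1]
grip_width: 0.144
```

```bash
python3 st.py
```

```text
20.4 [0.5292 0.1622 0.0898] yaw -0.9975 tq [0.177 0.837 0.315] f [-3.1  0.7  3.1] w 0.144 j7 -1.193 t7 [ 0.359 -0.056]
```

>>> carry_out(
  motion=[
    [[0, 0, 0], -0.02],
    [[0, 0, 0], -0.04],
  ],
)

```text
time: 20.6
position: [0.5292, 0.1623, 0.0898]
tool_rot: [2.728, -1.558, -0.001]
ft_force: [-2.8, 1.2, 3.4]
grip_width: 0.144
```

```bash
python3 st.py
```

```text
20.6 [0.5292 0.1623 0.0898] yaw -1.0375 tq [0.21  0.891 0.286] f [-2.8  1.2  3.4] w 0.144 j7 -1.231 t7 [ 0.453 -0.057]
```

```bash
cat > m.py <<'E'
from h import *
import pickle,sys
from scipy.optimize import minimize
# block top-face region in side view; track its pixel shift along fixture -x by image registration
pf=np.array([.51464,.09833,1.3346]);c,s=np.cos(pf[2]),np.sin(pf[2]);W=lambda x,y,z:[pf[0]+c*x-s*y,pf[1]+s*x+c*y,z]
A=pickle.load(open("d2.pkl","rb"))["side"]
ims=[];tq=[];ty=[]
for i in range(8):
    ims.append(snap("side")["pixels"].astype(np.float32)); q=get_state(); tq.append(q["torque"]);
tq=np.array(tq);r=q["tool_rot"];y=2*np.arctan2(r[1],r[0]);y=(y+np.pi)%(2*np.pi)-np.pi
print("t",round(q["time"],2),"yaw",round(y,4),"tq",tq.mean(0).round(3),tq.std(0).round(3),"f",q["ft_force"].round(1))
B=np.mean(ims,0)
P=lambda dx:proj(A,[W(-.0578-dx+a,b,.06) for a in(-.025,.025) for b in(-.018,.018)]).astype(np.float32)
g=[]
for sc in np.arange(0,.0131,.0005):   # warp B by hypothesised shift, compare in block patch
    H=cv2.getPerspectiveTransform(P(0),P(sc))
    w=cv2.warpPerspective(B,H,(512,384),flags=cv2.INTER_CUBIC|cv2.WARP_INVERSE_MAP)
    p=P(0);m=np.zeros((384,512),np.uint8);cv2.fillConvexPoly(m,np.round(p[[0,1,3,2]]).astype(int),1)
    m=cv2.dilate(m,np.ones((3,3)));g.append((np.abs(w-A["pixels"].astype(np.float32)).mean(2)[m>0]**1).mean())
g=np.array(g);k=g.argmin();k=min(max(k,2),len(g)-3);co=np.polyfit(np.arange(k-2,k+3)*.5,g[k-2:k+3],2)
print("block shift mm",-co[1]/2/co[0],g.min().round(1),g.round(1).tolist()[::2])
E
python3 m.py
```

```text
t 21.0 yaw -1.0358 tq [0.247 0.986 0.187] [0.039 0.061 0.023] f [-4.3  1.9  3.4]
block shift mm 5.909808600496389 5.6 [9.699999809265137, 8.899999618530273, 8.100000381469727, 7.400000095367432, 6.599999904632568, 5.900000095367432, 5.599999904632568, 6.099999904632568, 7.0, 8.0, 9.100000381469727, 10.399999618530273, 11.800000190734863, 13.199999809265137]
```

>>> carry_out(
  motion=[
    [[0, 0, 0], -0.02],
    [[0, 0, 0], -0.04],
  ],
)

```text
time: 21.2
position: [0.5292, 0.1622, 0.0898]
tool_rot: [2.697, -1.612, -0.001]
ft_force: [-4.6, 1.6, 3.6]
grip_width: 0.145
```

```bash
python3 st.py;python3 m.py
```

```text
21.2 [0.5292 0.1622 0.0898] yaw -1.0774 tq [0.326 1.117 0.274] f [-4.6  1.6  3.6] w 0.145 j7 -1.27 t7 [ 0.723 -0.042]
t 21.6 yaw -1.0759 tq [0.39  1.208 0.185] [0.029 0.032 0.048] f [-4.7  2.8  4.3]
block shift mm 6.360282380651925 6.0 [10.300000190734863, 9.600000381469727, 8.800000190734863, 8.100000381469727, 7.300000190734863, 6.5, 6.0, 6.099999904632568, 6.800000190734863, 7.599999904632568, 8.699999809265137, 10.0, 11.300000190734863, 12.699999809265137]
```

>>> carry_out(
  motion=[
    [[0, 0, 0], -0.02],
    [[0, 0, 0], -0.04],
  ],
)

```text
time: 21.8
position: [0.5292, 0.1623, 0.0898]
tool_rot: [2.665, -1.664, -0.0]
ft_force: [-4.9, 2.5, 4.3]
grip_width: 0.148
```

```bash
python3 st.py;python3 m.py|cut -c1-90
```

```text
21.8 [0.5292 0.1623 0.0898] yaw -1.1164 tq [0.409 1.252 0.233] f [-4.9  2.5  4.3] w 0.148 j7 -1.307 t7 [ 0.827 -0.067]
t 22.2 yaw -1.1157 tq [0.409 1.241 0.209] [0.019 0.016 0.027] f [-4.2  2.1  3.8]
block shift mm 6.392299229144555 6.0 [10.300000190734863, 9.600000381469727, 8.80000019073
```

>>> carry_out(
  motion=[
    [[0, 0, 0], -0.02],
    [[0, 0, 0], -0.04],
  ],
)

```text
time: 22.4
position: [0.5292, 0.1623, 0.0898]
tool_rot: [2.631, -1.717, -0.001]
ft_force: [-5.5, 2.1, 4.3]
grip_width: 0.144
```

```bash
python3 st.py;python3 m.py|cut -c1-90
```

```text
22.4 [0.5292 0.1623 0.0898] yaw -1.1563 tq [0.388 1.233 0.337] f [-5.5  2.1  4.3] w 0.144 j7 -1.346 t7 [ 0.82  -0.093]
t 22.8 yaw -1.1557 tq [0.395 1.247 0.24 ] [0.025 0.017 0.026] f [-5.4  2.8  5. ]
block shift mm 6.347979083646706 6.0 [10.399999618530273, 9.699999809265137, 8.80000019073
```

The block stopped at a shift of 6.37 mm, at yaw ≈ -1.076, and the static torque has begun to rise. It is now at about 5 N (0.97 mm of nose travel), and 0.10 rad more gives about 11 N. I'll take it in two steps.

>>> carry_out(
  motion=[
    [[0, 0, 0], -0.02],
    [[0, 0, 0], -0.04],
    [[0, 0, 0], -0.05],
  ],
)

```text
time: 23.1
position: [0.5292, 0.1623, 0.0898]
tool_rot: [2.587, -1.781, -0.001]
ft_force: [-5.5, 1.8, 4.9]
grip_width: 0.145
```

```bash
python3 st.py;python3 m.py|cut -c1-90
```

```text
23.1 [0.5292 0.1623 0.0898] yaw -1.206 tq [0.382 1.247 0.313] f [-5.5  1.8  4.9] w 0.145 j7 -1.393 t7 [ 0.798 -0.288]
t 23.5 yaw -1.2055 tq [0.419 1.225 0.305] [0.027 0.021 0.02 ] f [-4.8  2.1  4. ]
block shift mm 6.356274354363459 6.1 [10.399999618530273, 9.600000381469727, 8.80000019073
```

>>> carry_out(
  motion=[
    [[0, 0, 0], -0.02],
    [[0, 0, 0], -0.04],
    [[0, 0, 0], -0.05],
  ],
)

```text
time: 23.8
position: [0.5292, 0.1623, 0.0898]
tool_rot: [2.542, -1.845, -0.001]
ft_force: [-4.8, 2.8, 5.4]
grip_width: 0.149
```

```bash
python3 st.py;python3 m.py|cut -c1-90
```

```text
23.8 [0.5292 0.1623 0.0898] yaw -1.2558 tq [0.39  1.223 0.37 ] f [-4.8  2.8  5.4] w 0.149 j7 -1.441 t7 [ 0.79  -0.321]
t 24.2 yaw -1.2553 tq [0.437 1.229 0.33 ] [0.018 0.017 0.018] f [-5.8  1.5  4.2]
block shift mm 6.3563261621688305 6.1 [10.399999618530273, 9.600000381469727, 8.8000001907
```

Kinematics give 10.8 N and the moving torque gives 10.5 N, so they agree. Release and rise.

>>> carry_out(
  motion=[
    [[0, 0, 0], 0],
    [[0, 0, 0], 0],
    [[0, 0, 0], 0],
    [[0, 0, 0], 0],
    [[0, 0, 0], 0],
    [[0, 0, 0], 0],
  ],
  grip=-0.3,
)

```text
time: 24.8
position: [0.5295, 0.1619, 0.0898]
tool_rot: [-2.542, 1.846, -0.001]
ft_force: [0.1, 0.7, 0.1]
grip_width: 0.595
```

>>> carry_out(
  motion=[
    [[0, 0, 0.02], 0],
    [[0, 0, 0.05], 0],
    [[0, 0, 0.1], 0],
    [[0, 0, 0.13], 0],
    [[0, 0, 0.13], 0],
    [[0, 0, 0.13], 0],
    [[0, 0, 0.13], 0],
  ],
)

```text
time: 25.5
position: [0.5285, 0.1619, 0.2184]
tool_rot: [2.541, -1.844, -0.002]
ft_force: [-0.4, 0.6, -1.1]
grip_width: 0.652
```

```bash
python3 st.py;python3 m.py|cut -c1-90
python3 - <<'E'
from h import *
import pickle
# knob bar angle from dark pixels in side view around the knob top, back-projected at z=.129
d=snap("side");a=pickle.load(open("d2.pkl","rb"))["side"]
for e in(a,d):
    g=e["pixels"][142:164,208:232].max(2); ys,xs=np.nonzero(g<60)
    P=np.array([atz(e,(x+208,y+142),.125)[:2] for x,y in zip(xs,ys)]); w,v=np.linalg.eigh(np.cov(P.T)); print(len(P),P.mean(0).round(4),np.arctan2(v[1,1],v[0,1])%np.pi,np.sqrt(w))
E
```

```text
25.5 [0.5285 0.1619 0.2184] yaw -1.2559 tq [-0.022  0.124  0.016] f [-0.4  0.6 -1.1] w 0.652 j7 -1.519 t7 [-0.013 -0.   ]
t 25.9 yaw -1.256 tq [-0.078  0.145  0.004] [0.016 0.029 0.041] f [-0.9  0.6  0.2]
block shift mm 6.293884990222216 5.1 [9.199999809265137, 8.399999618530273, 7.699999809265
46 [0.5221 0.1405] 1.2845082003519643 [0.00481244 0.01531764]
71 [0.5234 0.1438] 1.237499947355893 [0.00684455 0.01408333]
```

```bash
python3 -c "
from h import *
print(ticket.close_job())"
```

```text
the job is handed in; nothing more can be done
None
```

I handed in the job with the block set on the bed in line with the nose and, by my estimate, pinched against the set screw with about 11 N. No verdict came back.

**Turning:** I turned only the inner knob, clockwise by 1.02 rad. The block slid about 6.4 mm and stopped on the screw at tool yaw ≈ -1.076. Turning on to -1.256 gives about 2.2 mm of nose travel, or 10.8 N. The turning torque rose from 0.244 to 0.37 N m, which gives about 10.5 N.

**Last checks:** After I let go the block had not moved noticeably (6.29 mm shift against 6.36 mm). The forces on the gripper were back near zero, and it stands clear above the knob at z = 0.22.

**What went wrong or disagreed:**
- **First release:** I opened the fingers to only the block's width, so they lifted it again. I put it back and released it properly.
- **First knob grasp:** the fingers closed above the knob. The real fingertips sit about 22 mm above the reported TCP, so I descended 18 mm more and the grip then read 13.0 mm.
- **Side load:** about 6 N of sideways force built up on the knob while turning. It disappeared on release.
- **Not confirmed:** my image check of the knob's final angle was inconclusive. I did not measure the ring's mark, and relied on about 19 mm of estimated fingertip clearance above the ring.

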